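# Seat the desiccator box under the bench hold-down and crack its sticky lid

## Task

Turn the small loose desiccator box so that its toe plate faces the bench hold-down, and seat it squarely and fully home: toe under the bar, end wall against the bar. Then, with the box held down by the bar, take the lid by its upright fin and pull its sticky seal free without letting the lid fly open. The job finishes while you are still holding: keep the lid by its fin about a finger's width (15 mm at its front edge) ajar, motionless, with the box still seated, and leave the bottle, beaker and dish alone.

Things in the scene. Friction and masses are not known exactly. Their poses are not given: they have to be found in the camera images.
- dry_box: Loose aluminium desiccator box, about 0.6 kg with its white lid: 110 mm long (x), 56 wide (y), walls 52 high. Origin: centre of its underside; z up. Lid hinged at the -x end, opens at the +x end, where a toe plate sticks out at the foot: 20 mm long, 44 wide, 6 thick. Can be gripped across the 56 mm from above. Starts with the toe to the robot's left; too light to stay down when the seal is pulled.
- toe_tip (a point): Middle of the toe plate's outer end, 3 mm above the underside: box frame (75, 0, 3) mm. Box axes.
- fin (a point): Grip point on the lid's upright fin, a white plate near the toe end: 12 mm thick (box y), 18 long (box x), 34 tall above the lid's top. Grip it from above across the 12 mm. With the lid shut the point is at (36, 0, 86) mm in the box frame, 26 mm above the lid's top and 8 mm below the fin's top.
- lid (a joint): Lid angle in rad, 0 shut, at most 1.2. Hinge line along box y at box x = -52, z = 54 mm; fin point 88 mm ahead of it and 32 above, lid's front edge 107 ahead (0.14 rad = 15 mm open); lid top 60 mm above the underside. Tacky seal: about 13 N up at the fin breaks it, falling to a steady 2 to 5 N past 0.09 rad. Let go, it drops shut and sticks again.
- hold_down: Fixed dark steel bar, 112 mm long (y), 20 deep (x), on two end posts 84 mm apart inside; bar underside 9 mm, top 27 mm, bolt heads 31 mm above the bench. Origin: on the bench below the bar's centre. The toe goes in from its -x side (towards the robot). Home: box x along the bar's +x, end wall touching the bar, box origin at (-65, 0, 0) mm and toe tip at x = +10 mm in this frame.
- bottle: Bystander: white bottle, radius 34 mm, 150 mm tall, upright. Origin: centre of its underside.
- beaker: Bystander: clear glass beaker, radius 38 mm, 90 mm tall, upright. Origin: centre of its underside.
- dish: Bystander: small white ceramic dish, radius 36 mm, 22 mm tall. Origin: centre of its underside.

How it is judged:
By the outcome, as a careful person would: the job done as asked, in the order asked, and still so for the second after the job is handed in, while the arm keeps its last pose, push and grip.
It also fails if it takes over 54 s, if anything falls off the work surface, if the arm or the gripper's body presses on something with over 40 N, if the wrist force passes 120 N, or if a joint passes its speed limit or range.

## Robot

A 6-joint arm with a two-finger parallel gripper is mounted at the origin on the work surface. World frame = base frame: x ahead of the robot, y to its left, z up, the work surface at z = 0. Lengths are in mm, angles in rad, forces in N, time in s.
With the tool pointing down it reaches from about 275 to 1000 mm from the base axis. Payload 8.4 kg.
Tool frame: the origin (TCP) lies at the centre of the arm's flange, where the gripper is bolted on; the fingertips stand 173 mm ahead of it and the grasp point (between the pads) lies 155 mm ahead of it; z points along the fingers, y is the direction in which the jaws open and shut (so a half turn about z gives the same grasp; the last joint's range is limited). The gripper opens to 85 mm and grips with 20 to 120 N. Pads are 22 mm wide; open, the fingers measure 114 mm over their backs; the gripper's body (76 mm by 85 mm) begins 54 mm behind the grasp point. The pads swing forward as they close: fully open they stand 13 mm farther back than shut.
Start: joints at [1.341, 0.353, 1.633, -0, 1.155, -0.002], TCP at [141.145, 608.857, 404.681] pointing down, gripper open.
Joint ranges: [-2.63, 2.63], [-0.92, 2.1], [0.06, 2.66], [-1.3, 4.44], [0, 2.69], [-3.02, 3.02]. Speed limits (rad/s): [2.22, 2.22, 2.79, 3.14, 3.14, 3.14].

## Interface

Orientations are given as [roll, pitch, yaw] about the fixed x, y, z axes, in that order (R = Rz(yaw) Ry(pitch) Rx(roll)).
In Python, from rig import sense, grab_frame, camera_model, sign_off gives the robot as it stands. The module is installed in compiled form; this text tells all that it offers.
- The arm moves only by the tool step_arm, never from a script. Its argument "commands" is a list of rows, each a list of 3 entries, a list of its own where there are three numbers: the shift along the tool's x, y, z in mm, then the turn about the tool's z in rad, then the opening, from 0 (shut) to 1 (fully open). A call has 1 to 20 rows; each row shifts and turns the pose as measured when the row begins, along the tool's axes as they then stand; what a row does not reach is not made up. A row lasts 1/8 s, in which the tool goes at most 62.5 mm and 10.7 degrees, less where a joint would pass 70% of its speed; a pose out of reach is approached as far as the arm can. A call with a gripper value outside its range is refused whole. The fingers move at their own pace and stop on an object; "force" is the grip in N (left out, the last holds). Time passes only in rows, so rows that do not move let the fingers close. It gives the time, the measured TCP pose, the force and the opening at its end, in the units of the state.
- sense(): the state, without advancing time (a new reading comes with each control period).
- grab_frame(name): name is "scene" or "top"; returns the picture (480x640x3 uint8, blue, green, red); there is no depth.
- camera_model(name): a dict with "fx", "fy", "cx", "cy" (pixels), "R" (3x3) and "t" (3): a world point X has camera coordinates R X + t. Camera axes: x right, y down, z forward; pixel columns grow to the right and rows downward; lengths in mm; the calibration is good to about 2 mm. A picture is of the moment at which its call begins. camera_model takes no time and is no camera call.
- sign_off(): hands the job in, once; it reports no verdict.
The state is a dict: "clock": time; "qpos": joint angles; "qvel": joint speeds; "joint_efforts": joint torques, N m; "eef_pos": TCP position; "tcp_rot": TCP orientation; "contact_force": force on the tool from outside, world axes, zero at the start; "wrist_torque": the same for the moment, N m; "opening": opening from 0.0 (shut) to 1.0 (fully open).
Only numpy, scipy, OpenCV 4.12 (cv2) and the standard library are available. Lean on these libraries where they do the work, as an engineer would, in place of code of your own. Each camera call takes 0.05 s, during which the arm holds its last target. There are 200 camera calls.

## Working session

There is one attempt and no reset: what is moved stays moved. The work goes in short steps, Python scripts to look and compute and a tool call to move; the robot and the scene stay as the last step left them, time stands still between calls to the robot, and variables do not carry over. Pictures are saved under pics/ and viewed, about 8 in all and at most 12, crops included, and the job is handed in when it is done.

Besides the shell and the picture viewer there is one more tool, called after ">>>" by a JSON object that holds its "fn" and its "kwargs". step_arm: Moves the arm, as the interface text tells. Its arguments: {"type":"object","properties":{"commands":{"type":"array","items":{"type":"array"}},"force":{"type":"number"}},"required":["commands"]}

```bash
mkdir -p pics; cat > h.py <<'E'
import numpy as np, cv2
from rig import sense, grab_frame, camera_model, sign_off
def ray(cam,u,v,z):
    m=camera_model(cam);R=np.array(m['R']);t=np.array(m['t'])
    c=-R.T@t; d=R.T@np.array([(u-m['cx'])/m['fx'],(v-m['cy'])/m['fy'],1])
    return c+d*(z-c[2])/d[2]
def proj(cam,X):
    m=camera_model(cam);p=np.array(m['R'])@np.array(X,float)+np.array(m['t'])
    return np.array([m['fx']*p[0]/p[2]+m['cx'],m['fy']*p[1]/p[2]+m['cy']])
E
python3 - <<'E'
from h import *
for c in('scene','top'):
    cv2.imwrite(f'pics/{c}0.png',grab_frame(c)); m=camera_model(c); R=np.array(m['R']); print(c,m['fx'],-R.T@m['t'],R[2])
s=sense(); print(s)
E
```

```text
scene 506.09924990217735 [1071.61242449  249.25350828  994.58385609] [-0.50606769 -0.15508967 -0.84843543]
top 610.1465368297753 [ 368.63315772   57.72451561 1428.64550744] [ 0.11907651 -0.00500134 -0.99287249]
{'clock': 0.1, 'qpos': array([ 1.34059728e+00,  3.53607636e-01,  1.63406385e+00, -3.93932421e-05,
        1.15521772e+00, -2.39075226e-03]), 'qvel': array([ 8.16709175e-04, -1.26560653e-03, -2.07113865e-03,  1.42624820e-03,
       -4.24260667e-06,  7.58414118e-04]), 'joint_efforts': array([ 3.37124893e-04, -6.06356764e+01, -3.42823648e+01, -1.68604066e-05,
        3.97801588e-03, -1.39580217e-05]), 'eef_pos': array([141.10358595, 608.64489605, 404.01691341]), 'tcp_rot': array([-3.14029602e+00,  3.29197223e-05,  2.91380031e+00]), 'contact_force': array([-0.08041602,  0.49336242,  0.29840383]), 'wrist_torque': array([-0.01207419, -0.08078491, -0.00824371]), 'opening': 1.0009606013378616}
```

View pics/top0.png

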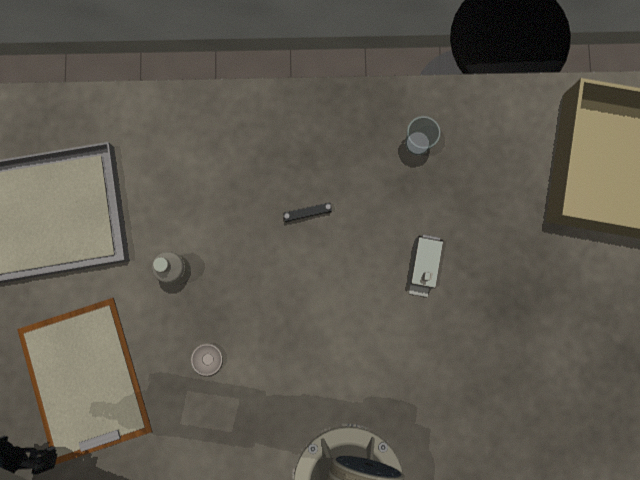

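View pics/scene0.png

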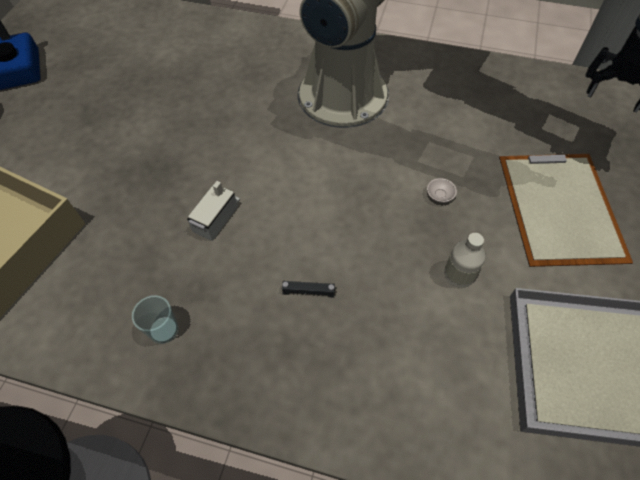

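The top view shows the box at about (427,263) with its toe at (419,293) and fin at (427,276). The bar runs from (287,215) to (328,207), with bottle, dish and beaker well clear. In the scene view the box is at (212,206) and the bar at (308,288). Next I measure the corners.

```bash
python3 - <<'E'
from h import *
im=grab_frame('top'); g=cv2.cvtColor(im,cv2.COLOR_BGR2GRAY)
a=cv2.resize(im[225:305,395:455],None,fx=7,fy=7,interpolation=cv2.INTER_CUBIC)
b=cv2.resize(im[190:235,275:340],None,fx=6,fy=6,interpolation=cv2.INTER_CUBIC)
o=np.zeros((560,820,3),np.uint8); o[:560,:420]=a; o[:270,425:815]=b; cv2.imwrite('pics/c1.png',o[:,:800])
def rect(mask,x0,y0):
    cs,_=cv2.findContours(mask,cv2.RETR_EXTERNAL,cv2.CHAIN_APPROX_NONE); c=max(cs,key=cv2.contourArea)
    return cv2.boxPoints(cv2.minAreaRect(c))+[x0,y0]
# lid top (z=60)
m=(g[225:305,395:455]>150).astype(np.uint8); L=rect(m,395,225)
P=np.array([ray('top',u,v,60)[:2] for u,v in L]); print('lid px',L,'\n',P.round(1),P.mean(0)); print([np.linalg.norm(P[i]-P[i-1]).round(1) for i in range(4)])
m=(g[190:235,275:340]<50).astype(np.uint8); L=rect(m,275,190)
P=np.array([ray('top',u,v,27)[:2] for u,v in L]); print('bar px',L,'\n',P.round(1),P.mean(0)); print([np.linalg.norm(P[i]-P[i-1]).round(1) for i in range(4)])
# bolts
for (u,v) in [(287,216),(328,207)]:
    w=g[v-6:v+7,u-6:u+7]; mm=(w>95).astype(np.uint8); n,l,s,c=cv2.connectedComponentsWithStats(mm); print(u,v,w.max(),[(s[i][4],c[i]+[u-6,v-6]) for i in range(1,n)])
E
```

```text
lid px [[411.62162209 282.2702713 ]
 [419.05405617 237.67567444]
 [442.08108521 241.51351166]
 [434.64865112 286.10810852]] 
 [[ 444.9 -152. ]
 [ 545.4 -172.7]
 [ 535.6 -224.5]
 [ 435.2 -203.4]] [ 490.28301211 -188.14369533]
[np.float64(52.2), np.float64(102.6), np.float64(52.7), np.float64(102.6)]
bar px [[284.48922634 219.67309952]
 [329.72418213 209.74347305]
 [330.3269043  212.48921585]
 [285.09194946 222.41884232]] 
 [[598.1 133. ]
 [619.4  27.3]
 [612.9  26.1]
 [591.6 131.7]] [605.53749419  79.51146669]
[np.float64(6.6), np.float64(107.8), np.float64(6.6), np.float64(107.7)]
287 216 150 [(np.int32(21), array([286.23809524, 215.38095238]))]
328 207 151 [(np.int32(2), array([327.5, 201. ])), (np.int32(1), array([332., 202.])), (np.int32(22), array([327.90909091, 206.09090909])), (np.int32(3), array([334., 205.])), (np.int32(4), array([332. , 212.5]))]
```

View pics/c1.png

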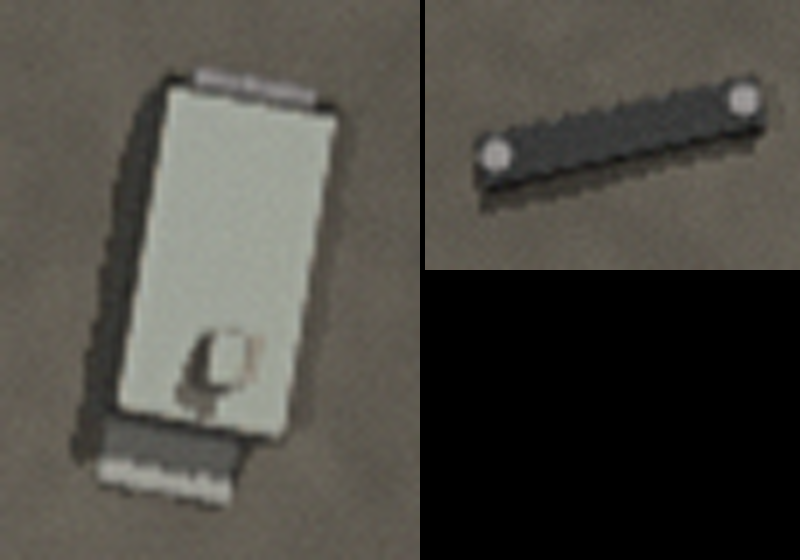

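```bash
python3 - <<'E'
from h import *
a=ray('top',286.24,215.38,31);b=ray('top',327.91,206.09,31)
d=(a-b)[:2];c=((a+b)/2)[:2];psi=np.arctan2(-d[0],d[1]);ex=np.array([np.cos(psi),np.sin(psi)])
print('bar',c,psi,np.linalg.norm(d),'home',c-65*ex)
# scene camera cross-check
for X in (a,b): print('scene px of bolts',proj('scene',X))
im=grab_frame('scene');g=cv2.cvtColor(im,cv2.COLOR_BGR2GRAY)
w=(g[275:305,275:345]>110).astype(np.uint8);n,l,s,cc=cv2.connectedComponentsWithStats(w);print([(s[i][4],cc[i]+[275,275]) for i in range(1,n) if s[i][4]>5])
box=np.array([490.3,-188.1]);by=np.arctan2(21.1,-100.4)
print('boxyaw',by,'toe meas',ray('top',418.6,296,6)[:2],'pred',box+75*np.array([np.cos(by),np.sin(by)]))
g2=box-25*np.array([np.cos(by),np.sin(by)]);print('grasp',g2)
s=sense();p=s['eef_pos'];y=s['tcp_rot'][2];D=g2-p[:2]
print('pos',p,y,'shift tool xy',D@[np.cos(y),np.sin(y)],D@[np.sin(y),-np.cos(y)])
E
```

```text
bar [617.45130624  80.00631915] 0.20255850958119628 99.17945329712128 home [553.78022647  66.92986696]
scene px of bolts [331.55206367 287.22992991]
scene px of bolts [284.98660262 284.43025074]
[(np.int32(17), array([284.88235294, 283.58823529])), (np.int32(18), array([330.77777778, 286.5       ]))]
boxyaw 2.934447832762616 toe meas [ 415.64119814 -175.3302799 ] pred [ 416.90334116 -172.67500497]
grasp [ 514.76555295 -193.24166501]
pos [141.10884252 608.71872513 404.23431532] 2.9138343906913304 shift tool xy -545.0850745773273 -696.8802379719972
```

>>> {"fn": "step_arm", "kwargs": {"commands": [[[-35, -44, 0], 0, 1], [[-35, -44, 0], 0, 1], [[-35, -44, 0], 0, 1], [[-35, -44, 0], 0, 1], [[-35, -44, 0], 0, 1], [[-35, -44, 0], 0, 1], [[-35, -44, 0], 0, 1], [[-35, -44, 0], 0, 1], [[-35, -44, 0], 0, 1], [[-35, -44, 0], 0, 1], [[-35, -44, 0], 0, 1], [[-35, -44, 0], 0, 1], [[-35, -44, 0], 0, 1], [[-35, -44, 0], 0, 1]], "force": 60}}

```text
clock: 1.95
eef_pos: [487.8, -121.2, 405.1]
tcp_rot: [3.138, 0.006, 2.92]
contact_force: [1.3, 0.8, -0.0]
opening: 1.001
```

>>> {"fn": "step_arm", "kwargs": {"commands": [[[-21, -32, 25], 0.007, 1], [[-21, -32, 25], 0.007, 1], [[0, 0, 30], 0, 1], [[0, 0, 30], 0, 1], [[0, 0, 0], 0, 1]]}}

```text
clock: 2.58
eef_pos: [517.5, -200.3, 292.2]
tcp_rot: [3.138, 0.009, 2.9]
contact_force: [-0.6, 0.6, 0.4]
opening: 1.001
```

```bash
cat >> h.py <<'E'
def togo(X,yaw):
    s=sense();p=s['eef_pos'];y=s['tcp_rot'][2];D=np.array(X)-p[:2]
    print('clk',s['clock'],'pos',p.round(1),s['tcp_rot'].round(4),'F',s['contact_force'].round(1),'op',round(s['opening'],3),'| shift x,y',(D@[np.cos(y),np.sin(y)]).round(1),(D@[np.sin(y),-np.cos(y)]).round(1),'yaw',round((yaw-y+np.pi)%(2*np.pi)-np.pi,4))
E
python3 -c "
from h import *
togo([514.8,-193.2],2.934)
cv2.imwrite('pics/top1.png',cv2.resize(grab_frame('top')[190:330,330:510],None,fx=4,fy=4))"
```

```text
clk 2.575 pos [ 517.5 -200.3  292.2] [3.1383 0.0089 2.8997] F [-0.6  0.6  0.4] op 1.001 | shift x,y 4.3 6.2 yaw 0.0343
```

View pics/top1.png

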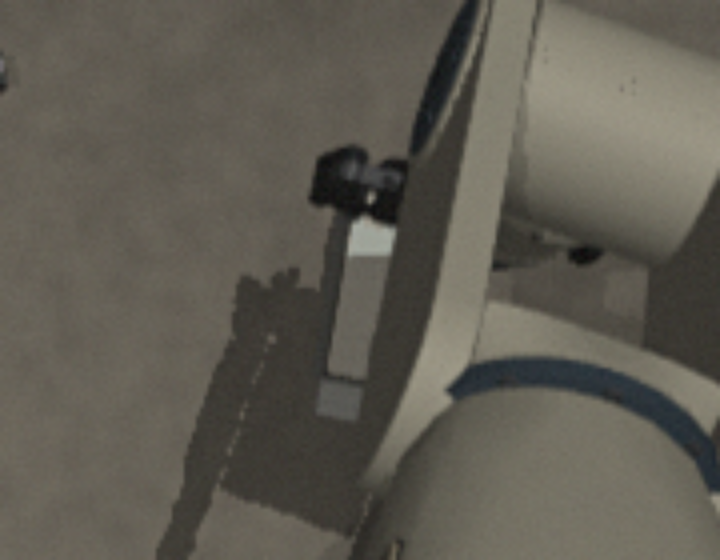

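The view shows the gripper body over the rear of the box, with the arm hiding the fin. The toe is at crop (340,400), as expected. A positive turn lowers the yaw, so I correct and descend.

>>> {"fn": "step_arm", "kwargs": {"commands": [[[4.3, 6.2, 0], -0.034, 1], [[0, 0, 20], 0, 1], [[0, 0, 0], 0, 1]]}}

```text
clock: 3.0
eef_pos: [516.6, -192.3, 277.5]
tcp_rot: [3.14, 0.017, 2.939]
contact_force: [1.0, -0.2, 0.6]
opening: 1.002
```

```bash
python3 -c "
from h import *
togo([514.8,-193.2],2.934)"
```

```text
clk 3.0 pos [ 516.6 -192.3  277.5] [3.1397 0.0168 2.9393] F [ 1.  -0.2  0.6] op 1.002 | shift x,y 1.6 -1.2 yaw -0.0053
```

>>> {"fn": "step_arm", "kwargs": {"commands": [[[1.5, -1, 30], 0.005, 1], [[0, 0, 30], 0, 1], [[0, 0, 15], 0, 1], [[0, 0, 8], 0, 1], [[0, 0, 0], 0, 1]]}}

```text
clock: 3.62
eef_pos: [519.7, -193.1, 199.6]
tcp_rot: [3.141, 0.027, 2.938]
contact_force: [-1.1, -0.3, -0.4]
opening: 1.002
```

```bash
python3 -c "
from h import *
togo([514.8,-193.2],2.934)"
```

```text
clk 3.625 pos [ 519.7 -193.1  199.6] [3.1411 0.0272 2.9381] F [-1.1 -0.3 -0.4] op 1.002 | shift x,y 4.8 -1.1 yaw -0.0041
```

>>> {"fn": "step_arm", "kwargs": {"commands": [[[8, -1, 6], 0.004, 1], [[0, 0, 6], 0, 1], [[0, 0, 0], 0, 0.55], [[0, 0, 0], 0, 0.5], [[0, 0, 0], 0, 0.5], [[0, 0, 0], 0, 0.5], [[0, 0, 0], 0, 0.5], [[0, 0, 0], 0, 0.5]]}}

```text
clock: 4.62
eef_pos: [512.1, -192.8, 188.6]
tcp_rot: [3.141, 0.03, 2.934]
contact_force: [0.0, -0.2, -0.4]
opening: 0.643
```

```bash
python3 -c "
from h import *
togo([514.8,-193.2],2.934)"
```

```text
clk 4.625 pos [ 512.1 -192.8  188.6] [3.1413 0.0296 2.9337] F [ 0.  -0.2 -0.4] op 0.643 | shift x,y -2.7 0.1 yaw 0.0003
```

>>> {"fn": "step_arm", "kwargs": {"commands": [[[0, 0, -8], 0, 0.5], [[0, 0, -12], 0, 0.5], [[0, 0, -10], 0, 0.5], [[0, 0, 0], 0.1, 0.5], [[0, 0, 0], 0.18, 0.5], [[0, 0, 0], 0.18, 0.5], [[0, 0, 0], 0.18, 0.5], [[0, 0, 0], 0.18, 0.5], [[0, 0, 0], 0.18, 0.5], [[0, 0, 0], 0.18, 0.5], [[0, 0, 0], 0.18, 0.5], [[0, 0, 0], 0.18, 0.5], [[0, 0, 0], 0.18, 0.5], [[0, 0, 0], 0.18, 0.5], [[0, 0, 0], 0.18, 0.5], [[0, 0, 0], 0.18, 0.5], [[0, 0, 0], 0.18, 0.5], [[0, 0, 0], 0.18, 0.5], [[0, 0, 0], 0.1, 0.5]]}}

```text
clock: 7.0
eef_pos: [509.2, -192.0, 230.4]
tcp_rot: [3.131, -0.028, 0.125]
contact_force: [0.5, -0.3, -6.0]
opening: 0.649
```

```bash
python3 -c "
from h import *
togo([497.6,55.4],.2025)"
```

```text
clk 7.0 pos [ 509.2 -192.   230.4] [ 3.1306 -0.0282  0.1247] F [ 0.5 -0.3 -6. ] op 0.649 | shift x,y 19.3 -246.9 yaw 0.0778
```

>>> {"fn": "step_arm", "kwargs": {"commands": [[[2, -25, 0], -0.02, 0.5], [[3, -40, 0], -0.02, 0.5], [[3, -40, 0], -0.02, 0.5], [[3, -40, 0], -0.01, 0.5], [[3, -40, 0], 0, 0.5], [[2, -30, 0], 0, 0.5], [[0, -15, 0], 0, 0.5], [[0, 0, 0], 0, 0.5]]}}

```text
clock: 8.0
eef_pos: [484.7, 43.2, 232.7]
tcp_rot: [3.127, -0.029, 0.194]
contact_force: [-0.1, -0.1, -7.0]
opening: 0.649
```

```bash
python3 -c "
from h import *
togo([497.6,55.4],.2025)"
```

```text
clk 8.0 pos [484.7  43.2 232.7] [ 3.1273 -0.0289  0.1942] F [-0.1 -0.1 -7. ] op 0.649 | shift x,y 15.0 -9.5 yaw 0.0083
```

>>> {"fn": "step_arm", "kwargs": {"commands": [[[10, -9, 6], -0.008, 0.5], [[0, 0, 12], 0, 0.5], [[0, 0, 10], 0, 0.5], [[0, 0, 5], 0, 0.5], [[0, 0, 2], 0, 0.5], [[0, 0, 0], 0, 0.5]]}}

```text
clock: 8.75
eef_pos: [494.9, 51.9, 194.7]
tcp_rot: [3.127, -0.027, 0.2]
contact_force: [-0.1, 0.5, -6.6]
opening: 0.643
```

```bash
python3 -c "
from h import *
togo([497.6,55.4],.2025)
cv2.imwrite('pics/s2.png',cv2.resize(grab_frame('scene')[180:320,220:420],None,fx=4,fy=4))"
```

```text
clk 8.75 pos [494.9  51.9 194.7] [ 3.1267 -0.0275  0.1999] F [-0.1  0.5 -6.6] op 0.643 | shift x,y 3.4 -2.9 yaw 0.0026
```

View pics/s2.png

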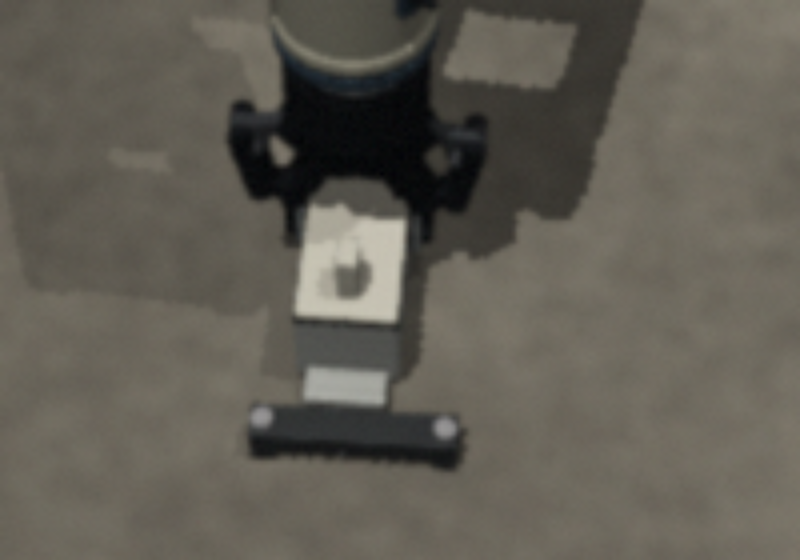

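The box is held in front of the bar with the toe centred at crop (346,385). The bar's bolts are at (262,417) and (445,428), and the toe is still short of the bar. I lower it until the heel touches, then release and regrip flat.

>>> {"fn": "step_arm", "kwargs": {"commands": [[[0, -3, 2], -0.003, 0.5], [[0, 0, 2], 0, 0.5], [[0, 0, 1.5], 0, 0.5], [[0, 0, 0], 0, 0.5]]}}

```text
clock: 9.3
eef_pos: [494.8, 55.1, 190.2]
tcp_rot: [3.126, -0.029, 0.204]
contact_force: [-2.1, -0.4, -1.4]
opening: 0.643
```

>>> {"fn": "step_arm", "kwargs": {"commands": [[[0, 0, 1], 0, 0.5], [[0, 0, 0], 0, 0.8], [[0, 0, 0], 0, 0.8], [[0, 0, 0], 0, 0.8], [[0, 0, 0], 0, 0.5], [[0, 0, 0], 0, 0.5], [[0, 0, 0], 0, 0.5], [[0, 0, 0], 0, 0.5]]}}

```text
clock: 10.3
eef_pos: [496.5, 55.2, 191.1]
tcp_rot: [3.126, -0.034, 0.203]
contact_force: [-0.5, -0.9, 1.5]
opening: 0.65
```

```bash
python3 -c "
from h import *
togo([531.9,62.4],.2025)"
```

```text
clk 10.3 pos [496.5  55.2 191.1] [ 3.1259 -0.0342  0.2035] F [-0.5 -0.9  1.5] op 0.65 | shift x,y 36.1 0.1 yaw -0.001
```

>>> {"fn": "step_arm", "kwargs": {"commands": [[[6, 0, 0.2], 0, 0.5], [[8, 0, 0.3], 0, 0.5], [[8, 0, 0.3], 0, 0.5], [[4, 0, 0.2], 0, 0.5], [[0, 0, 0], 0, 0.5]]}}

```text
clock: 10.92
eef_pos: [515.3, 59.3, 191.2]
tcp_rot: [3.127, -0.014, 0.204]
contact_force: [2.4, 1.6, -1.0]
opening: 0.646
```

```bash
python3 -c "
from h import *
togo([531.9,62.4],.2025)
cv2.imwrite('pics/s3.png',cv2.resize(grab_frame('scene')[180:320,220:420],None,fx=4,fy=4))"
```

```text
clk 10.925 pos [515.3  59.3 191.2] [ 3.1269 -0.0139  0.2039] F [ 2.4  1.6 -1. ] op 0.646 | shift x,y 16.8 0.3 yaw -0.0014
```

View pics/s3.png

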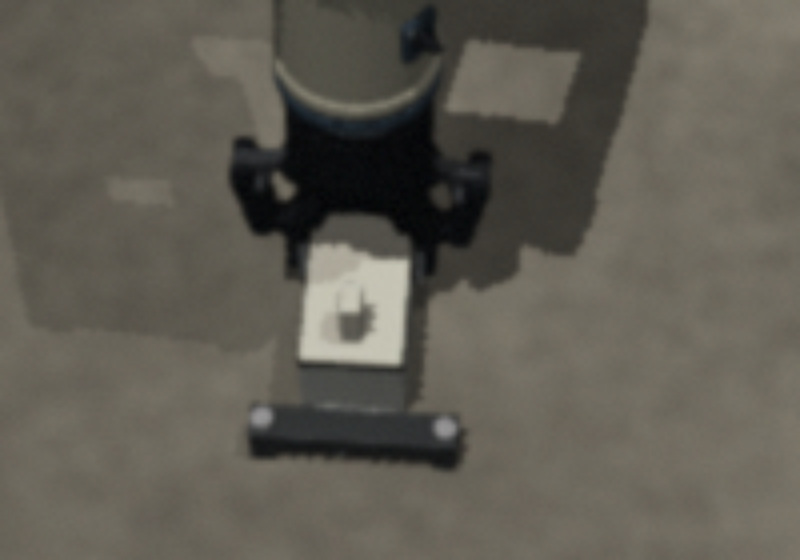

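The toe is passing under the bar; its edge is at crop (355,405) and both sides are even. I push on until contact.

>>> {"fn": "step_arm", "kwargs": {"commands": [[[8, 0, 0.1], 0, 0.5], [[4, 0, 0], 0, 0.5], [[0, 0, 0], 0, 0.5]]}}

```text
clock: 11.35
eef_pos: [524.8, 61.3, 191.2]
tcp_rot: [3.127, -0.006, 0.204]
contact_force: [-2.1, -0.5, 2.9]
opening: 0.649
```

```bash
python3 -c "
from h import *
togo([531.9,62.4],.2025)"
```

```text
clk 11.35 pos [524.8  61.3 191.2] [ 3.1271 -0.0062  0.204 ] F [-2.1 -0.5  2.9] op 0.649 | shift x,y 7.2 0.3 yaw -0.0015
```

>>> {"fn": "step_arm", "kwargs": {"commands": [[[3, 0, 0], 0, 0.5], [[2, 0, 0], 0, 0.5], [[2, 0, 0], 0, 0.5]]}}

```text
clock: 11.72
eef_pos: [528.6, 62.0, 191.1]
tcp_rot: [3.127, 0.003, 0.204]
contact_force: [-9.1, -2.5, 9.2]
opening: 0.648
```

>>> {"fn": "step_arm", "kwargs": {"commands": [[[2, 0, 0], 0, 0.5]]}}

```text
clock: 11.85
eef_pos: [529.4, 62.2, 191.1]
tcp_rot: [3.127, 0.007, 0.204]
contact_force: [-9.0, -3.1, 12.2]
opening: 0.649
```

>>> {"fn": "step_arm", "kwargs": {"commands": [[[2, 0, 0], 0, 0.5]]}}

```text
clock: 11.98
eef_pos: [530.1, 62.3, 191.1]
tcp_rot: [3.128, 0.011, 0.204]
contact_force: [-9.3, -2.5, 13.1]
opening: 0.646
```

>>> {"fn": "step_arm", "kwargs": {"commands": [[[2, 0, 0], 0, 0.5]]}}

```text
clock: 12.1
eef_pos: [530.8, 62.4, 191.1]
tcp_rot: [3.128, 0.015, 0.205]
contact_force: [-10.3, -2.7, 10.7]
opening: 0.647
```

The 10 N contact holds while the fingertips have stalled at x≈528, where the geometry puts home. Release, rise and check.

>>> {"fn": "step_arm", "kwargs": {"commands": [[[0, 0, 0], 0, 0.9], [[0, 0, 0], 0, 1], [[0, 0, 0], 0, 1], [[0, 0, -15], 0, 1], [[0, 0, -25], 0, 1], [[0, 0, -12], 0, 1], [[0, 0, 0], 0, 1]]}}

```text
clock: 12.98
eef_pos: [532.5, 63.5, 246.1]
tcp_rot: [3.127, 0.012, 0.205]
contact_force: [0.9, 0.3, 0.4]
opening: 1.004
```

```bash
python3 - <<'E'
from h import *
ex=np.array([.9796,.2012]);togo(np.array([553.8,66.9])+36*ex,.2025)
im=grab_frame('scene')
o=cv2.resize(im[220:305,260:360],None,fx=7,fy=7,interpolation=cv2.INTER_CUBIC)
# predicted home: end wall/bench features, lid front top edge corners, fin top, bar
ey=np.array([-ex[1],ex[0]]);h=np.array([617.45,80.0])-65*ex
for x,y,z,col in [(55,28,60,(0,0,255)),(55,-28,60,(0,0,255)),(36,0,94,(0,255,0)),(-55,28,60,(255,0,0)),(-55,-28,60,(255,0,0))]:
    p=proj('scene',list(h+x*ex+y*ey)+[z]); print(x,y,z,p.round(1)); cv2.circle(o,tuple(((p-[260,220]+.5)*7).astype(int)),3,col,1)
cv2.imwrite('pics/s4.png',o)
E
```

```text
clk 12.975 pos [532.5  63.5 246.1] [3.1274 0.0124 0.2046] F [0.9 0.3 0.4] op 1.004 | shift x,y 57.6 1.1 yaw -0.0021
55 28 60 [321.6 276.1]
55 -28 60 [294.8 274.5]
36 0 94 [308.4 259.3]
-55 28 60 [325.2 231.7]
-55 -28 60 [299.8 230.3]
```

View pics/s4.png

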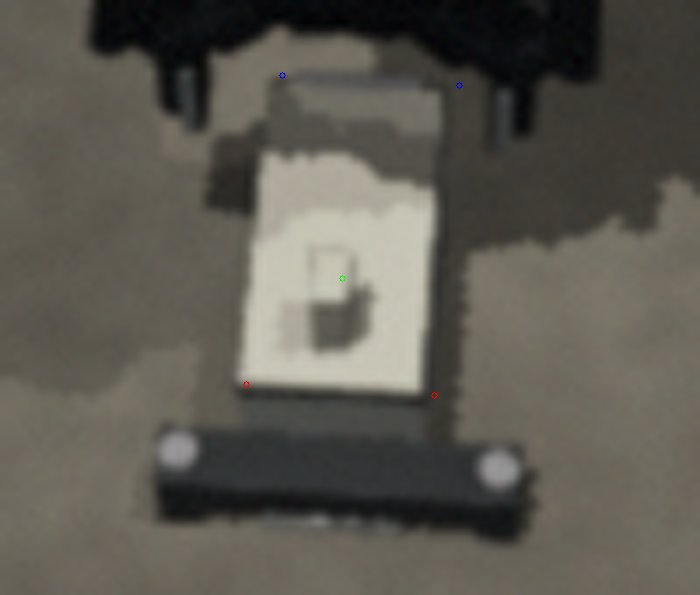

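The box sits with its front edge within about 1 mm of the predicted home line, at crop (240,388)–(422,396). It is square, about 2 mm to the bar's −y, and the toe shows right through under the bar at (325,521). Now to the fin.

>>> {"fn": "step_arm", "kwargs": {"commands": [[[20, 0.5, 0], 0, 1], [[20, 0.5, 0], 0, 1], [[15, 0, 0], 0.002, 1], [[0, 0, 0], 0, 1]]}}

```text
clock: 13.52
eef_pos: [586.6, 73.8, 242.3]
tcp_rot: [3.128, 0.017, 0.202]
contact_force: [0.2, 0.2, -0.2]
opening: 1.0
```

```bash
python3 - <<'E'
from h import *
ex=np.array([.9796,.2012]);togo(np.array([553.8,66.9])+36*ex,.2025)
E
```

```text
clk 13.525 pos [586.6  73.8 242.3] [3.1277 0.017  0.2023] F [ 0.2  0.2 -0.2] op 1.0 | shift x,y 2.5 0.2 yaw 0.0002
```

>>> {"fn": "step_arm", "kwargs": {"commands": [[[5, 0.4, 1], 0, 0.6], [[0, 0, 0], 0, 0.3], [[0, 0, 0], 0, 0.2], [[0, 0, 0], 0, 0.1], [[0, 0, 0], 0, 0.05], [[0, 0, 0], 0, 0], [[0, 0, 0], 0, 0], [[0, 0, 0], 0, 0]], "force": 60}}

```text
clock: 14.52
eef_pos: [589.9, 74.3, 240.7]
tcp_rot: [3.129, 0.019, 0.202]
contact_force: [-0.3, 1.7, -0.3]
opening: 0.128
```

```bash
python3 - <<'E'
from h import *
ex=np.array([.9796,.2012]);togo(np.array([553.8,66.9])+36*ex,.2025)
im=grab_frame('scene')
o=cv2.resize(im[220:305,260:360],None,fx=7,fy=7,interpolation=cv2.INTER_CUBIC)
cv2.imwrite('pics/s5.png',o)
E
```

```text
clk 14.525 pos [589.9  74.3 240.7] [3.1285 0.0193 0.2018] F [-0.3  1.7 -0.3] op 0.128 | shift x,y -0.8 0.0 yaw 0.0007
```

View pics/s5.png

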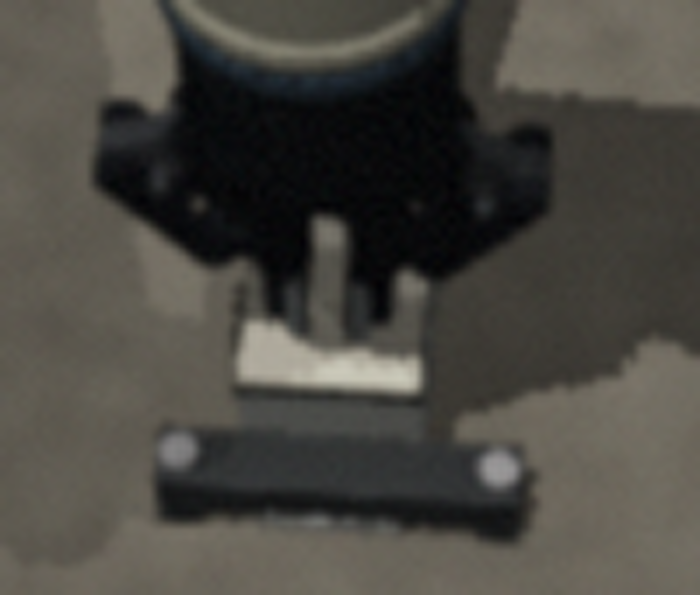

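The fin is gripped (opening 0.128 ≈ 11–12 mm) and the lid's front edge is still at crop y≈388. I apply a slight forward push to confirm home, then pull slowly.

>>> {"fn": "step_arm", "kwargs": {"commands": [[[1.5, 0, 0], 0, 0], [[1.5, 0, 0], 0, 0]]}}

```text
clock: 14.82
eef_pos: [591.2, 74.6, 240.0]
tcp_rot: [3.129, 0.025, 0.202]
contact_force: [-6.2, -1.5, 3.9]
opening: 0.125
```

>>> {"fn": "step_arm", "kwargs": {"commands": [[[1.5, 0, 0], 0, 0]]}}

```text
clock: 14.95
eef_pos: [591.8, 74.7, 239.7]
tcp_rot: [3.129, 0.028, 0.202]
contact_force: [-5.4, -0.7, 6.0]
opening: 0.129
```

>>> {"fn": "step_arm", "kwargs": {"commands": [[[0, 0, -1], 0, 0]]}}

```text
clock: 15.08
eef_pos: [591.7, 74.7, 240.6]
tcp_rot: [3.129, 0.029, 0.202]
contact_force: [-0.3, 0.9, -2.0]
opening: 0.126
```

>>> {"fn": "step_arm", "kwargs": {"commands": [[[0, 0, -1], 0, 0]]}}

```text
clock: 15.2
eef_pos: [591.8, 74.7, 241.3]
tcp_rot: [3.129, 0.029, 0.202]
contact_force: [0.8, -0.4, -6.2]
opening: 0.127
```

>>> {"fn": "step_arm", "kwargs": {"commands": [[[0, 0, -1], 0, 0]]}}

```text
clock: 15.32
eef_pos: [591.9, 74.7, 241.9]
tcp_rot: [3.128, 0.028, 0.202]
contact_force: [-0.1, -0.2, -7.6]
opening: 0.125
```

>>> {"fn": "step_arm", "kwargs": {"commands": [[[-0.2, 0, -1], 0, 0]]}}

```text
clock: 15.45
eef_pos: [591.7, 74.6, 242.6]
tcp_rot: [3.128, 0.029, 0.202]
contact_force: [-0.6, 0.3, -6.1]
opening: 0.127
```

>>> {"fn": "step_arm", "kwargs": {"commands": [[[-0.2, 0, -1], 0, 0]]}}

```text
clock: 15.58
eef_pos: [591.5, 74.6, 243.5]
tcp_rot: [3.128, 0.029, 0.202]
contact_force: [-0.6, -0.4, -7.4]
opening: 0.129
```

>>> {"fn": "step_arm", "kwargs": {"commands": [[[-0.2, 0, -1], 0, 0]]}}

```text
clock: 15.7
eef_pos: [591.4, 74.5, 244.4]
tcp_rot: [3.128, 0.029, 0.202]
contact_force: [2.0, 0.6, -11.0]
opening: 0.128
```

>>> {"fn": "step_arm", "kwargs": {"commands": [[[-0.2, 0, -1], 0, 0]]}}

```text
clock: 15.82
eef_pos: [591.3, 74.5, 245.0]
tcp_rot: [3.128, 0.028, 0.202]
contact_force: [4.3, 0.4, -18.0]
opening: 0.129
```

>>> {"fn": "step_arm", "kwargs": {"commands": [[[0.5, 0, -0.6], 0, 0]]}}

```text
clock: 15.95
eef_pos: [591.7, 74.5, 245.0]
tcp_rot: [3.128, 0.029, 0.202]
contact_force: [2.8, -1.1, -15.6]
opening: 0.125
```

>>> {"fn": "step_arm", "kwargs": {"commands": [[[0.5, 0, -0.6], 0, 0]]}}

```text
clock: 16.08
eef_pos: [592.0, 74.6, 245.1]
tcp_rot: [3.128, 0.03, 0.202]
contact_force: [1.7, -0.5, -16.2]
opening: 0.129
```

>>> {"fn": "step_arm", "kwargs": {"commands": [[[0.2, 0, -0.6], 0, 0]]}}

```text
clock: 16.2
eef_pos: [592.1, 74.6, 245.3]
tcp_rot: [3.128, 0.03, 0.202]
contact_force: [2.6, -0.2, -17.6]
opening: 0.128
```

>>> {"fn": "step_arm", "kwargs": {"commands": [[[0.1, 0, -1], 0, 0]]}}

```text
clock: 16.32
eef_pos: [592.4, 74.7, 246.3]
tcp_rot: [3.128, 0.03, 0.202]
contact_force: [2.5, 0.3, -12.9]
opening: 0.125
```

>>> {"fn": "step_arm", "kwargs": {"commands": [[[0.1, 0, -1], 0, 0]]}}

```text
clock: 16.45
eef_pos: [592.7, 74.8, 247.8]
tcp_rot: [3.128, 0.029, 0.202]
contact_force: [2.0, 0.2, -9.5]
opening: 0.13
```

>>> {"fn": "step_arm", "kwargs": {"commands": [[[0, 0, -1], 0, 0]]}}

```text
clock: 16.58
eef_pos: [592.9, 74.9, 249.4]
tcp_rot: [3.128, 0.029, 0.202]
contact_force: [0.3, -0.2, -9.0]
opening: 0.13
```

>>> {"fn": "step_arm", "kwargs": {"commands": [[[0, 0, -1], 0, 0]]}}

```text
clock: 16.7
eef_pos: [592.9, 74.9, 251.0]
tcp_rot: [3.128, 0.029, 0.202]
contact_force: [0.5, 0.6, -6.9]
opening: 0.13
```

>>> {"fn": "step_arm", "kwargs": {"commands": [[[-0.6, 0, -0.6], 0, 0], [[0, 0, 0], 0, 0]]}}

```text
clock: 16.95
eef_pos: [592.4, 74.9, 252.7]
tcp_rot: [3.128, 0.028, 0.202]
contact_force: [0.2, 0.2, -5.2]
opening: 0.132
```

```bash
python3 - <<'E'
from h import *
ex=np.array([.9796,.2012]);togo(np.array([553.8,66.9])+36*ex,.2025)
im=grab_frame('scene')
o=cv2.resize(im[220:305,260:360],None,fx=7,fy=7,interpolation=cv2.INTER_CUBIC)
ey=np.array([-ex[1],ex[0]]);h=np.array([617.45,80.0])-65*ex
# expected row shift of lid front edge per opening angle, box level
for a in (0,.05,.1,.14,.18): print(a,proj('scene',list(h+(-52+107*np.cos(a)-6*np.sin(a))*ex)+[54+107*np.sin(a)+6*np.cos(a)]).round(2))
cv2.imwrite('pics/s6.png',o)
E
```

```text
clk 16.95 pos [592.4  74.9 252.7] [3.1283 0.0277 0.2024] F [ 0.2  0.2 -5.2] op 0.132 | shift x,y -3.4 0.0 yaw 0.0001
0 [308.15 275.26]
0.05 [308.08 273.87]
0.1 [308.02 272.37]
0.14 [307.98 271.08]
0.18 [307.95 269.71]
```

View pics/s6.png

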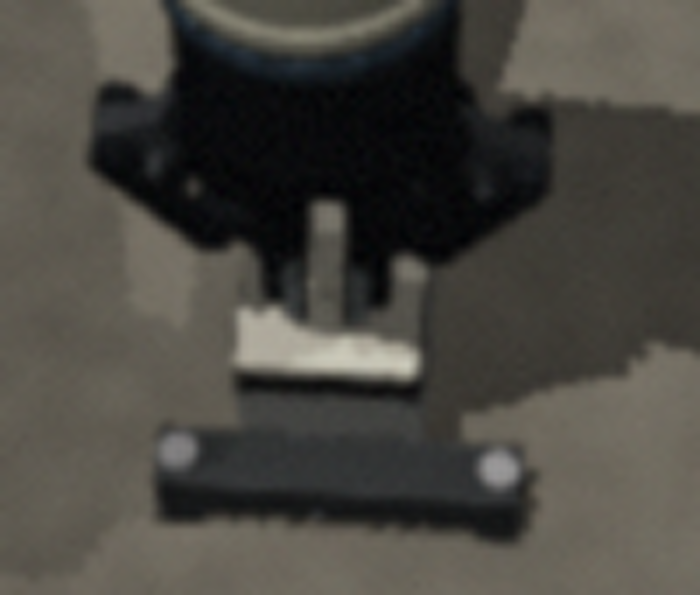

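```bash
python3 - <<'E'
import cv2,numpy as np
a,b=[cv2.cvtColor(cv2.imread(f'pics/s{i}.png'),cv2.COLOR_BGR2GRAY).astype(float) for i in (5,6)]
for r in range(350,540,5):
    print(r,*[int(i[r:r+3,lo:hi].mean()) for lo,hi in ((255,290),(310,350),(370,405)) for i in (a,b)])
E
```

```text
350 169 170 131 188 91 175
355 169 170 161 195 123 188
360 169 160 179 194 159 194
365 169 137 188 181 178 191
370 171 96 195 137 192 164
375 161 51 193 75 196 114
380 137 23 178 31 190 66
385 90 18 134 16 167 30
390 56 35 79 25 115 17
395 53 56 51 45 66 29
400 67 63 62 58 52 50
405 74 66 71 65 60 62
410 76 67 75 66 72 65
415 75 67 74 66 73 65
420 75 66 74 66 74 65
425 70 62 75 66 74 65
430 61 56 71 64 71 61
435 55 52 61 57 64 57
440 52 51 55 53 56 53
445 51 51 52 51 51 51
450 51 51 51 51 51 51
455 51 51 52 51 51 51
460 52 51 52 52 51 51
465 53 53 52 52 51 51
470 53 53 52 53 51 51
475 54 54 53 53 52 52
480 54 54 53 52 53 53
485 50 50 51 50 54 53
490 38 37 44 44 52 52
495 25 25 33 34 42 43
500 21 21 24 26 29 29
505 26 21 22 24 23 23
510 41 30 35 26 23 20
515 65 50 62 36 35 25
520 83 75 87 53 54 37
525 92 92 89 75 72 56
530 99 102 92 93 85 77
535 103 105 98 101 91 92
```

The image edges put the lid at roughly 6 mm ajar, less than the arm's rise, so the fin has slipped a little in the pads. The force has fallen to 5 N, so the seal has broken. I grip harder and go on along the arc.

>>> {"fn": "step_arm", "kwargs": {"commands": [[[0, 0, 0], 0, 0], [[-0.5, 0, -1], 0, 0], [[-0.5, 0, -1], 0, 0]], "force": 100}}

```text
clock: 17.38
eef_pos: [591.5, 74.7, 254.8]
tcp_rot: [3.128, 0.028, 0.202]
contact_force: [0.8, -0.1, -6.1]
opening: 0.118
```

```bash
cat > gap.py <<'E'
from h import *
def gap():
    g=np.mean([cv2.cvtColor(grab_frame('scene'),cv2.COLOR_BGR2GRAY).astype(float) for _ in range(3)],0)
    g=cv2.resize(g[220:305,260:360],None,fx=7,fy=7,interpolation=cv2.INTER_CUBIC)
    for lo,hi in ((255,290),(310,350),(370,405)):
        p=g[330:430,lo:hi].mean(1); k=np.argmin(p[:80])
        top=max(i for i in range(k) if p[i]>115)+330
        wall=min(i for i in range(k,100) if p[i]>(p[k]+p[85])/2)+330
        print('lid top row',top,'wall top',wall,'gap',wall-top,'min',p[k].round())
    st=g[505:530,300:360].mean(1)[::5].round();print('toe strip',st)
    cv2.imwrite('pics/g%.2f.png'%sense()['clock'],g)
    s=sense();print(s['clock'],s['eef_pos'].round(1),s['contact_force'].round(1),s['tcp_rot'].round(3))
E
python3 -c "
from gap import *
gap()"
```

```text
lid top row 363 wall top 390 gap 27 min 17.0
lid top row 366 wall top 392 gap 26 min 12.0
lid top row 371 wall top 396 gap 25 min 18.0
toe strip [24. 25. 34. 47. 71.]
17.525 [591.5  74.7 254.9] [ 0.4 -0.2 -5.2] [3.128 0.028 0.202][ WARN:0@7.258] global loadsave.cpp:1063 imwrite_ Unsupported depth image for selected encoder is fallbacked to CV_8U.
```

>>> {"fn": "step_arm", "kwargs": {"commands": [[[-0.6, 0, -1], 0, 0], [[-0.6, 0, -1], 0, 0], [[-0.6, 0, -1], 0, 0]]}}

```text
clock: 17.9
eef_pos: [589.7, 74.4, 257.9]
tcp_rot: [3.128, 0.028, 0.202]
contact_force: [1.0, -0.3, -5.7]
opening: 0.121
```

```bash
python3 -c "
from gap import *
gap()" 2>/dev/null
```

```text
lid top row 352 wall top 382 gap 30 min 20.0
lid top row 355 wall top 384 gap 29 min 11.0
lid top row 359 wall top 389 gap 30 min 18.0
toe strip [23. 25. 33. 48. 71.]
18.05 [589.7  74.4 258. ] [-0.6  0.  -3.8] [3.128 0.028 0.202]
```

```bash
python3 - <<'E'
from h import *
im=grab_frame('scene')
o=cv2.resize(im[225:300,275:345],None,fx=8,fy=8,interpolation=cv2.INTER_CUBIC)
cv2.imwrite('pics/s7.png',cv2.convertScaleAbs(o,alpha=1.6))
E
```

```text
(no output)
```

View pics/s7.png

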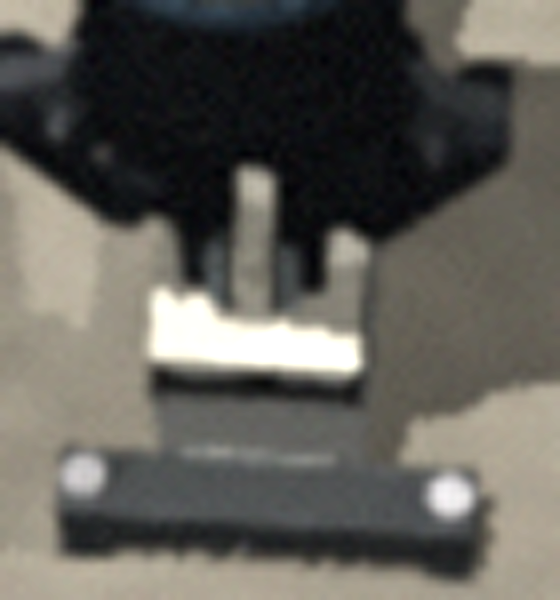

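The picture shows a bright strip of toe top at (260,455) between the end wall and the bar. The nearly lifted box has slid back about 2 mm while I was pulling, so I push it home through the fin.

>>> {"fn": "step_arm", "kwargs": {"commands": [[[1.5, 0, 0], 0, 0], [[1.5, 0, 0], 0, 0]]}}

```text
clock: 18.35
eef_pos: [592.5, 74.9, 257.8]
tcp_rot: [3.128, 0.029, 0.202]
contact_force: [-1.3, -0.2, -3.9]
opening: 0.119
```

>>> {"fn": "step_arm", "kwargs": {"commands": [[[1.5, 0, 0], 0, 0]]}}

```text
clock: 18.48
eef_pos: [594.0, 75.3, 257.8]
tcp_rot: [3.128, 0.029, 0.202]
contact_force: [-1.1, -0.4, -5.0]
opening: 0.12
```

```bash
python3 -c "
from gap import *
gap()" 2>/dev/null
```

```text
lid top row 365 wall top 395 gap 30 min 20.0
lid top row 369 wall top 397 gap 28 min 12.0
lid top row 373 wall top 402 gap 29 min 18.0
toe strip [24. 25. 33. 47. 71.]
18.625 [594.1  75.3 257.7] [ 0.4 -0.4 -4.5] [3.128 0.028 0.202]
```

>>> {"fn": "step_arm", "kwargs": {"commands": [[[1.5, 0, 0], 0, 0]]}}

```text
clock: 18.75
eef_pos: [595.5, 75.6, 257.7]
tcp_rot: [3.128, 0.029, 0.202]
contact_force: [-1.3, -0.0, -4.9]
opening: 0.116
```

>>> {"fn": "step_arm", "kwargs": {"commands": [[[1.5, 0, 0], 0, 0]]}}

```text
clock: 18.88
eef_pos: [597.1, 75.9, 257.6]
tcp_rot: [3.128, 0.029, 0.202]
contact_force: [-1.5, -0.2, -3.7]
opening: 0.119
```

>>> {"fn": "step_arm", "kwargs": {"commands": [[[1.5, 0, 0], 0, 0]]}}

```text
clock: 19.0
eef_pos: [597.8, 76.1, 257.3]
tcp_rot: [3.128, 0.032, 0.202]
contact_force: [-5.8, -1.9, -2.6]
opening: 0.114
```

```bash
python3 -c "
from gap import *
gap()" 2>/dev/null
```

```text
lid top row 375 wall top 404 gap 29 min 20.0
lid top row 379 wall top 406 gap 27 min 12.0
lid top row 383 wall top 409 gap 26 min 20.0
toe strip [24. 26. 36. 51. 73.]
19.15 [597.8  76.  257.2] [-4.9 -1.4 -2.4] [3.128 0.032 0.202]
```

```bash
python3 - <<'E'
from h import *
ex=np.array([.9796,.2012]);b=np.array([617.45,80.0]);ey=np.array([-ex[1],ex[0]])
P=lambda x,y,z:((proj('scene',list(b+x*ex+y*ey)+[z])-[260,220]+.5)*7).round(1)
print('bar near top edge',P(-10,0,27),'far',P(10,0,27),'bolts',P(0,49.6,31),P(0,-49.6,31))
for s in (0,2,4,6,8): print(s,'lid top',P(-10-s,-2,60),'wall top z52',P(-10-s,-2,52), 'toe tip z6',P(10-s,-2,6),'z0',P(10-s,-2,0))
E
```

```text
bar near top edge [344.3 440.8] far [338.6 499.8] bolts [504.4 474.1] [178.3 454.5]
0 lid top [333.9 389.9] wall top z52 [334.8 402.4] toe tip z6 [334.5 529.6] z0 [335.2 538. ]
2 lid top [334.5 384. ] wall top z52 [335.4 396.5] toe tip z6 [335.  523.7] z0 [335.7 532.2]
4 lid top [335.  378.1] wall top z52 [336.  390.6] toe tip z6 [335.6 517.8] z0 [336.3 526.3]
6 lid top [335.6 372.1] wall top z52 [336.6 384.7] toe tip z6 [336.2 512. ] z0 [336.9 520.5]
8 lid top [336.2 366.2] wall top z52 [337.1 378.8] toe tip z6 [336.7 506.1] z0 [337.4 514.6]
```

>>> {"fn": "step_arm", "kwargs": {"commands": [[[0.8, 0, 2], 0, 0], [[0.8, 0, 2], 0, 0], [[0.8, 0, 2], 0, 0]]}}

```text
clock: 19.52
eef_pos: [597.3, 75.9, 250.1]
tcp_rot: [3.129, 0.041, 0.202]
contact_force: [-6.0, -1.5, -3.2]
opening: 0.115
```

```bash
python3 -c "
from gap import *
gap()" 2>/dev/null
```

```text
lid top row 379 wall top 400 gap 21 min 23.0
lid top row 384 wall top 403 gap 19 min 21.0
lid top row 387 wall top 407 gap 20 min 21.0
toe strip [23. 27. 39. 56. 76.]
19.675 [597.2  75.8 249.8] [-5.3 -1.4 -4.4] [3.129 0.041 0.202]
```

>>> {"fn": "step_arm", "kwargs": {"commands": [[[0.5, 0, 2], 0, 0], [[0.5, 0, 2], 0, 0]]}}

```text
clock: 19.92
eef_pos: [596.3, 75.6, 244.5]
tcp_rot: [3.129, 0.047, 0.202]
contact_force: [-5.6, -1.2, -2.9]
opening: 0.118
```

>>> {"fn": "step_arm", "kwargs": {"commands": [[[0.5, 0, 1.5], 0, 0]]}}

```text
clock: 20.05
eef_pos: [596.4, 75.6, 242.6]
tcp_rot: [3.129, 0.048, 0.202]
contact_force: [-4.4, -0.1, -4.0]
opening: 0.125
```

>>> {"fn": "step_arm", "kwargs": {"commands": [[[0.5, 0, 1.5], 0, 0]]}}

```text
clock: 20.18
eef_pos: [596.5, 75.6, 241.0]
tcp_rot: [3.129, 0.049, 0.202]
contact_force: [-7.5, -2.2, 2.0]
opening: 0.115
```

```bash
python3 -c "
from gap import *
gap()" 2>/dev/null
```

```text
lid top row 386 wall top 401 gap 15 min 53.0
lid top row 390 wall top 407 gap 17 min 60.0
lid top row 394 wall top 408 gap 14 min 52.0
toe strip [22. 31. 53. 78. 87.]
20.325 [596.4  75.6 241.2] [-6.4 -1.6 -0.9] [3.129 0.049 0.202]
```

Geometry check: with the lid shut again the TCP height is back at 241, so the fin did not slip. The hard grip kept the lid level, so the box heel lifted and the box slid. Lid shut and box pushed to true contact now. I release to let everything settle, then redo the pull with a light grip so the fin can pivot in the pads.

>>> {"fn": "step_arm", "kwargs": {"commands": [[[0, 0, 0], 0, 0.4], [[0, 0, 0], 0, 0.4], [[0, 0, 0], 0, 0.4], [[0, 0, 0], 0, 0.4], [[0, 0, 0], 0, 0], [[0, 0, 0], 0, 0], [[0, 0, 0], 0, 0], [[0, 0, 0], 0, 0]], "force": 30}}

```text
clock: 21.32
eef_pos: [599.9, 76.3, 244.1]
tcp_rot: [3.129, 0.039, 0.202]
contact_force: [0.1, -0.5, 1.5]
opening: 0.128
```

>>> {"fn": "step_arm", "kwargs": {"commands": [[[1.5, 0, 0], 0, 0], [[2, 0, 0], 0, 0]]}}

```text
clock: 21.58
eef_pos: [601.7, 76.7, 243.3]
tcp_rot: [3.129, 0.045, 0.202]
contact_force: [-7.8, -1.7, 5.8]
opening: 0.13
```

```bash
python3 -c "
from gap import *
gap()
print(sense()['opening'])" 2>/dev/null
cat > gap.py <<'E'
from h import *
def gap():
    g=np.mean([cv2.cvtColor(grab_frame('scene'),cv2.COLOR_BGR2GRAY).astype(float) for _ in range(3)],0).astype(np.float32)
    g=cv2.resize(g[220:305,260:360],None,fx=7,fy=7,interpolation=cv2.INTER_CUBIC)
    r=np.arange(340,450,5)
    for lo,hi in ((255,290),(370,405)):
        p=g[:,lo:hi].mean(1); top=np.nonzero(p[340:420]>115)[0]
        print('lid top row',top.max()+340 if len(top) else None,dict(zip(r.tolist(),p[r].astype(int).tolist())))
    print('toe strip',g[505:530,300:360].mean(1)[::5].round())
    s=sense();print(s['clock'],s['eef_pos'].round(1),s['contact_force'].round(1),s['tcp_rot'].round(3),round(s['opening'],3))
E
python3 -c "
from gap import *
gap()"
```

```text
lid top row 385 {340: 68, 345: 84, 350: 118, 355: 151, 360: 165, 365: 170, 370: 172, 375: 168, 380: 158, 385: 117, 390: 74, 395: 61, 400: 67, 405: 74, 410: 75, 415: 75, 420: 76, 425: 71, 430: 61, 435: 51, 440: 46, 445: 47}
lid top row None {340: 52, 345: 65, 350: 75, 355: 80, 360: 80, 365: 81, 370: 80, 375: 81, 380: 86, 385: 91, 390: 82, 395: 61, 400: 58, 405: 64, 410: 72, 415: 73, 420: 74, 425: 73, 430: 71, 435: 64, 440: 54, 445: 48}
toe strip [21. 32. 58. 87. 93.]
21.875 [601.6  76.6 243.3] [-6.7 -0.8  4. ] [3.129 0.045 0.202] 0.129
```

>>> {"fn": "step_arm", "kwargs": {"commands": [[[0.3, 0, -1], 0, 0], [[0.2, 0, -1], 0, 0], [[0, 0, -1], 0, 0]]}}

```text
clock: 22.25
eef_pos: [601.7, 76.8, 245.0]
tcp_rot: [3.129, 0.046, 0.202]
contact_force: [0.5, 0.5, -7.4]
opening: 0.13
```

>>> {"fn": "step_arm", "kwargs": {"commands": [[[0, 0, -1], 0, 0]]}}

```text
clock: 22.38
eef_pos: [601.8, 76.8, 245.7]
tcp_rot: [3.129, 0.047, 0.202]
contact_force: [-0.0, -0.6, -7.1]
opening: 0.131
```

>>> {"fn": "step_arm", "kwargs": {"commands": [[[0, 0, -1], 0, 0]]}}

```text
clock: 22.5
eef_pos: [601.9, 76.8, 246.5]
tcp_rot: [3.129, 0.047, 0.202]
contact_force: [-0.4, -0.2, -7.2]
opening: 0.133
```

>>> {"fn": "step_arm", "kwargs": {"commands": [[[0, 0, -1], 0, 0]]}}

```text
clock: 22.62
eef_pos: [601.9, 76.9, 247.4]
tcp_rot: [3.129, 0.047, 0.202]
contact_force: [0.2, -0.2, -8.0]
opening: 0.129
```

>>> {"fn": "step_arm", "kwargs": {"commands": [[[0, 0, -1], 0, 0]]}}

```text
clock: 22.75
eef_pos: [601.9, 76.8, 248.1]
tcp_rot: [3.129, 0.047, 0.202]
contact_force: [2.7, -0.8, -15.8]
opening: 0.131
```

>>> {"fn": "step_arm", "kwargs": {"commands": [[[0.3, 0, -1], 0, 0]]}}

```text
clock: 22.88
eef_pos: [602.1, 76.8, 248.4]
tcp_rot: [3.129, 0.047, 0.202]
contact_force: [2.1, 0.1, -18.3]
opening: 0.134
```

>>> {"fn": "step_arm", "kwargs": {"commands": [[[0.2, 0, -1], 0, 0]]}}

```text
clock: 23.0
eef_pos: [602.2, 76.8, 248.8]
tcp_rot: [3.129, 0.048, 0.202]
contact_force: [1.3, -0.4, -16.5]
opening: 0.133
```

>>> {"fn": "step_arm", "kwargs": {"commands": [[[0.2, 0, -1], 0, 0]]}}

```text
clock: 23.12
eef_pos: [602.5, 76.9, 249.8]
tcp_rot: [3.129, 0.048, 0.202]
contact_force: [1.0, 0.2, -11.8]
opening: 0.135
```

```bash
python3 -c "
from gap import *
gap()"
```

```text
lid top row 376 {340: 105, 345: 140, 350: 160, 355: 167, 360: 169, 365: 171, 370: 162, 375: 131, 380: 83, 385: 42, 390: 36, 395: 60, 400: 70, 405: 74, 410: 73, 415: 74, 420: 74, 425: 69, 430: 59, 435: 50, 440: 46, 445: 48}
lid top row 381 {340: 77, 345: 79, 350: 80, 355: 80, 360: 80, 365: 80, 370: 88, 375: 103, 380: 118, 385: 92, 390: 51, 395: 33, 400: 50, 405: 67, 410: 72, 415: 71, 420: 72, 425: 72, 430: 70, 435: 62, 440: 54, 445: 49}
toe strip [23. 29. 46. 64. 76.]
23.275 [602.5  77.  250.2] [  0.1   0.3 -11.4] [3.129 0.048 0.202] 0.132
```

>>> {"fn": "step_arm", "kwargs": {"commands": [[[-0.2, 0, -1], 0, 0], [[-0.3, 0, -1], 0, 0]], "force": 22}}

```text
clock: 23.52
eef_pos: [602.5, 77.0, 253.1]
tcp_rot: [3.129, 0.046, 0.202]
contact_force: [0.9, -0.4, -8.0]
opening: 0.129
```

```bash
python3 -c "
from gap import *
gap()"
```

```text
lid top row 373 {340: 141, 345: 156, 350: 166, 355: 170, 360: 170, 365: 168, 370: 140, 375: 93, 380: 48, 385: 24, 390: 33, 395: 57, 400: 67, 405: 71, 410: 71, 415: 71, 420: 71, 425: 67, 430: 58, 435: 49, 440: 46, 445: 48}
lid top row None {340: 80, 345: 81, 350: 81, 355: 80, 360: 80, 365: 83, 370: 95, 375: 102, 380: 93, 385: 60, 390: 29, 395: 26, 400: 46, 405: 64, 410: 69, 415: 69, 420: 69, 425: 69, 430: 67, 435: 61, 440: 54, 445: 51}
toe strip [23. 27. 39. 55. 75.]
23.675 [602.4  77.  253.1] [ 0.5 -0.4 -5.6] [3.129 0.047 0.202] 0.132
```

Seal broken again, but the lid is still level (rows rose 12, not about 22). Even 22 N of grip torque lifts the box heel. I'll close it, push home, and regrip only the top ~10 mm of the fin so it pivots freely.

>>> {"fn": "step_arm", "kwargs": {"commands": [[[0.3, 0, 2.5], 0, 0], [[0.3, 0, 2.5], 0, 0], [[0.3, 0, 2.5], 0, 0], [[0.5, 0, 1.5], 0, 0]]}}

```text
clock: 24.18
eef_pos: [602.5, 76.7, 243.5]
tcp_rot: [3.129, 0.05, 0.202]
contact_force: [-4.2, -2.6, 4.5]
opening: 0.131
```

>>> {"fn": "step_arm", "kwargs": {"commands": [[[0.5, 0, 1.5], 0, 0]]}}

```text
clock: 24.3
eef_pos: [602.8, 76.6, 242.7]
tcp_rot: [3.128, 0.051, 0.202]
contact_force: [-6.1, -3.0, 9.4]
opening: 0.133
```

>>> {"fn": "step_arm", "kwargs": {"commands": [[[1.5, 0, 1.5], 0, 0], [[1.5, 0, 0], 0, 0]]}}

```text
clock: 24.55
eef_pos: [604.0, 76.7, 242.5]
tcp_rot: [3.129, 0.057, 0.202]
contact_force: [-10.3, -2.1, 6.4]
opening: 0.133
```

>>> {"fn": "step_arm", "kwargs": {"commands": [[[0, 0, 0], 0, 0.35], [[0, 0, 0], 0, 0.4], [[0, 0, 0], 0, 0.4], [[0, 0, -8], 0, 0.4], [[0, 0, -4], 0, 0.4], [[0, 0, 0], 0, 0.4]]}}

```text
clock: 25.3
eef_pos: [607.0, 77.5, 257.5]
tcp_rot: [3.128, 0.049, 0.202]
contact_force: [0.4, 0.2, 0.0]
opening: 0.399
```

```bash
python3 -c "
from gap import *
gap()
ex=np.array([.9796,.2012]);togo(np.array([553.8,66.9])+36*ex,.2025)"
```

```text
lid top row 384 {340: 70, 345: 76, 350: 81, 355: 86, 360: 91, 365: 103, 370: 134, 375: 157, 380: 149, 385: 105, 390: 61, 395: 50, 400: 63, 405: 74, 410: 76, 415: 76, 420: 76, 425: 71, 430: 61, 435: 51, 440: 44, 445: 43}
lid top row None {340: 53, 345: 58, 350: 69, 355: 78, 360: 80, 365: 81, 370: 80, 375: 81, 380: 84, 385: 88, 390: 75, 395: 51, 400: 44, 405: 55, 410: 69, 415: 72, 420: 74, 425: 74, 430: 72, 435: 64, 440: 55, 445: 50}
toe strip [21. 32. 59. 89. 94.]
25.45 [606.7  77.4 257. ] [-0.1  0.5 -0.2] [3.128 0.05  0.202] 0.403
clk 25.45 pos [606.7  77.4 257. ] [3.1283 0.0501 0.2021] F [-0.1  0.5 -0.2] op 0.403 | shift x,y -18.0 -0.3 yaw 0.0004
```

>>> {"fn": "step_arm", "kwargs": {"commands": [[[-2, 0, 0], 0, 0.2], [[0, 0, 0], 0, 0], [[0, 0, 0], 0, 0], [[0, 0, 0], 0, 0], [[0, 0, 0], 0, 0]], "force": 32}}

```text
clock: 26.08
eef_pos: [604.5, 76.7, 256.8]
tcp_rot: [3.128, 0.051, 0.202]
contact_force: [-0.4, -1.0, 1.4]
opening: 0.122
```

>>> {"fn": "step_arm", "kwargs": {"commands": [[[1.5, 0, 0], 0, 0], [[1.5, 0, 0], 0, 0]]}}

```text
clock: 26.32
eef_pos: [605.8, 77.0, 255.9]
tcp_rot: [3.128, 0.057, 0.202]
contact_force: [-5.4, -2.6, 3.3]
opening: 0.126
```

>>> {"fn": "step_arm", "kwargs": {"commands": [[[0.5, 0, -1], 0, 0], [[0.2, 0, -1], 0, 0], [[0.2, 0, -1], 0, 0]]}}

```text
clock: 26.7
eef_pos: [605.8, 77.1, 257.5]
tcp_rot: [3.128, 0.06, 0.202]
contact_force: [-1.3, -0.8, -6.7]
opening: 0.125
```

>>> {"fn": "step_arm", "kwargs": {"commands": [[[0.2, 0, -1], 0, 0], [[0.1, 0, -1], 0, 0]]}}

```text
clock: 26.95
eef_pos: [605.9, 77.4, 258.5]
tcp_rot: [3.129, 0.062, 0.202]
contact_force: [-2.4, -0.6, -8.0]
opening: 0.129
```

>>> {"fn": "step_arm", "kwargs": {"commands": [[[0.1, 0, -1], 0, 0]]}}

```text
clock: 27.08
eef_pos: [606.0, 77.5, 259.3]
tcp_rot: [3.129, 0.062, 0.202]
contact_force: [-2.2, -1.1, -6.9]
opening: 0.127
```

>>> {"fn": "step_arm", "kwargs": {"commands": [[[0, 0, -1], 0, 0]]}}

```text
clock: 27.2
eef_pos: [606.0, 77.6, 260.4]
tcp_rot: [3.129, 0.062, 0.202]
contact_force: [-0.7, -1.2, -9.6]
opening: 0.126
```

>>> {"fn": "step_arm", "kwargs": {"commands": [[[0, 0, -1], 0, 0]]}}

```text
clock: 27.32
eef_pos: [606.0, 77.5, 260.9]
tcp_rot: [3.129, 0.062, 0.202]
contact_force: [0.5, -0.7, -15.9]
opening: 0.124
```

>>> {"fn": "step_arm", "kwargs": {"commands": [[[0, 0, -1], 0, 0]]}}

```text
clock: 27.45
eef_pos: [606.0, 77.4, 261.4]
tcp_rot: [3.129, 0.063, 0.202]
contact_force: [0.5, -1.3, -15.5]
opening: 0.13
```

```bash
python3 -c "
from gap import *
gap()"
```

```text
lid top row 376 {340: 147, 345: 162, 350: 169, 355: 170, 360: 170, 365: 171, 370: 161, 375: 130, 380: 82, 385: 44, 390: 42, 395: 66, 400: 74, 405: 76, 410: 75, 415: 76, 420: 76, 425: 71, 430: 61, 435: 51, 440: 46, 445: 47}
lid top row None {340: 80, 345: 80, 350: 81, 355: 80, 360: 80, 365: 79, 370: 83, 375: 88, 380: 93, 385: 69, 390: 42, 395: 38, 400: 57, 405: 72, 410: 74, 415: 74, 420: 74, 425: 74, 430: 71, 435: 64, 440: 56, 445: 51}
toe strip [23. 31. 49. 67. 75.]
27.6 [606.   77.4 261.7] [ -1.1  -1.3 -13.9] [3.129 0.063 0.202] 0.124
```

>>> {"fn": "step_arm", "kwargs": {"commands": [[[-0.1, 0, -1], 0, 0], [[-0.2, 0, -1], 0, 0]], "force": 26}}

```text
clock: 27.85
eef_pos: [606.0, 77.5, 264.3]
tcp_rot: [3.129, 0.062, 0.202]
contact_force: [-0.4, -0.5, -7.3]
opening: 0.125
```

```bash
python3 -c "
from gap import *
gap()"
```

```text
lid top row 373 {340: 160, 345: 168, 350: 170, 355: 170, 360: 170, 365: 169, 370: 145, 375: 102, 380: 56, 385: 29, 390: 36, 395: 61, 400: 71, 405: 74, 410: 73, 415: 74, 420: 74, 425: 69, 430: 60, 435: 50, 440: 46, 445: 47}
lid top row None {340: 81, 345: 80, 350: 81, 355: 80, 360: 80, 365: 83, 370: 94, 375: 100, 380: 93, 385: 61, 390: 32, 395: 31, 400: 52, 405: 69, 410: 72, 415: 72, 420: 72, 425: 72, 430: 70, 435: 63, 440: 56, 445: 51}
toe strip [23. 29. 46. 64. 76.]
28.0 [606.1  77.5 264.4] [-0.6 -0.8 -6.9] [3.129 0.062 0.202] 0.124
```

>>> {"fn": "step_arm", "kwargs": {"commands": [[[0, 0, 0], 0, 0], [[0, 0, 0], 0, 0]], "force": 20}}

```text
clock: 28.25
eef_pos: [606.2, 77.6, 265.0]
tcp_rot: [3.129, 0.061, 0.202]
contact_force: [-0.8, -0.7, -8.2]
opening: 0.125
```

>>> {"fn": "step_arm", "kwargs": {"commands": [[[-0.4, 0, -1], 0, 0], [[-0.4, 0, -1], 0, 0]]}}

```text
clock: 28.5
eef_pos: [605.7, 77.5, 267.4]
tcp_rot: [3.129, 0.06, 0.202]
contact_force: [-0.5, 0.2, -5.4]
opening: 0.122
```

```bash
python3 -c "
from gap import *
gap()"
```

```text
lid top row 371 {340: 164, 345: 168, 350: 169, 355: 169, 360: 167, 365: 157, 370: 123, 375: 76, 380: 41, 385: 19, 390: 23, 395: 41, 400: 59, 405: 70, 410: 71, 415: 71, 420: 72, 425: 67, 430: 58, 435: 49, 440: 46, 445: 48}
lid top row None {340: 80, 345: 80, 350: 80, 355: 80, 360: 81, 365: 89, 370: 101, 375: 101, 380: 78, 385: 44, 390: 21, 395: 20, 400: 32, 405: 52, 410: 67, 415: 69, 420: 70, 425: 70, 430: 68, 435: 62, 440: 55, 445: 51}
toe strip [22. 28. 45. 66. 79.]
28.65 [605.7  77.5 267.5] [-1.4  0.4 -3.7] [3.129 0.06  0.202] 0.126
```

```bash
python3 - <<'E'
from h import *
im=grab_frame('scene')
cv2.imwrite('pics/now.png',im)
o=cv2.resize(im[228:300,270:350],None,fx=8,fy=8,interpolation=cv2.INTER_CUBIC)
cv2.imwrite('pics/s8.png',cv2.convertScaleAbs(o,alpha=2.5))
E
```

```text
(no output)
```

View pics/s8.png

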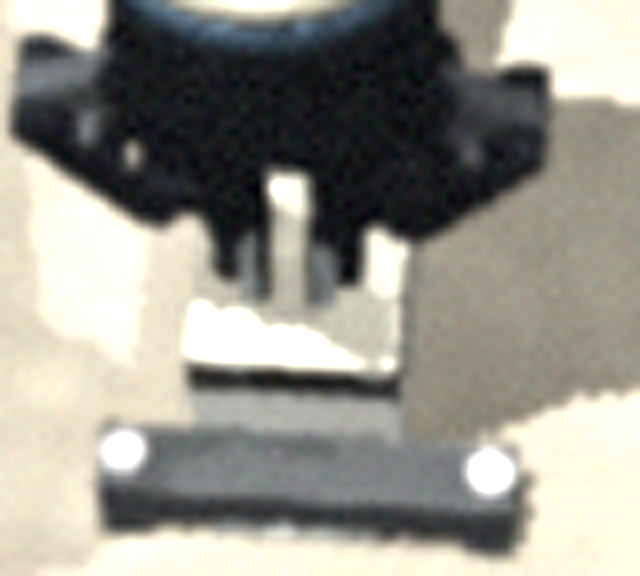

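The view shows the box against the bar with no toe strip, the lid gap at y≈365–392, and the pads on the fin top. Wall shading says the heel is only half as far up as on the first try, so the smaller contact patch helps. I re-shut and regrip just the front top corner of the fin.

>>> {"fn": "step_arm", "kwargs": {"commands": [[[0.3, 0, 2.5], 0, 0], [[0.3, 0, 2.5], 0, 0], [[0.3, 0, 2.5], 0, 0], [[0.3, 0, 2], 0, 0], [[0.5, 0, 1.5], 0, 0]]}}

```text
clock: 29.32
eef_pos: [606.6, 77.4, 255.9]
tcp_rot: [3.128, 0.061, 0.202]
contact_force: [-3.1, -2.1, 4.3]
opening: 0.126
```

>>> {"fn": "step_arm", "kwargs": {"commands": [[[1.5, 0, 1], 0, 0], [[1.5, 0, 0], 0, 0]]}}

```text
clock: 29.58
eef_pos: [607.9, 77.6, 255.3]
tcp_rot: [3.129, 0.067, 0.202]
contact_force: [-9.4, -1.8, 5.7]
opening: 0.125
```

>>> {"fn": "step_arm", "kwargs": {"commands": [[[0, 0, 0], 0, 0.35], [[0, 0, 0], 0, 0.4], [[0, 0, 0], 0, 0.4], [[0, 0, -3], 0, 0.4], [[0, 0, 0], 0, 0.4]]}}

```text
clock: 30.2
eef_pos: [610.1, 78.1, 260.2]
tcp_rot: [3.128, 0.061, 0.202]
contact_force: [0.0, 0.6, -0.3]
opening: 0.396
```

```bash
python3 -c "
from gap import *
gap()
ex=np.array([.9796,.2012]);togo(np.array([553.8,66.9])+36*ex,.2025)"
```

```text
lid top row 384 {340: 73, 345: 77, 350: 81, 355: 86, 360: 95, 365: 112, 370: 142, 375: 160, 380: 151, 385: 106, 390: 61, 395: 49, 400: 61, 405: 73, 410: 76, 415: 75, 420: 76, 425: 71, 430: 62, 435: 51, 440: 44, 445: 42}
lid top row None {340: 56, 345: 59, 350: 69, 355: 78, 360: 80, 365: 81, 370: 80, 375: 81, 380: 82, 385: 81, 390: 67, 395: 45, 400: 40, 405: 48, 410: 61, 415: 65, 420: 70, 425: 73, 430: 71, 435: 64, 440: 56, 445: 51}
toe strip [21. 32. 60. 91. 96.]
30.35 [609.8  78.  259.8] [0.  0.7 0.2] [3.129 0.062 0.202] 0.4
clk 30.35 pos [609.8  78.  259.8] [3.1285 0.0618 0.2021] F [0.  0.7 0.2] op 0.4 | shift x,y -21.1 -0.3 yaw 0.0004
```

>>> {"fn": "step_arm", "kwargs": {"commands": [[[2.5, 0, -1.7], 0, 0.3], [[0, 0, 0], 0, 0], [[0, 0, 0], 0, 0], [[0, 0, 0], 0, 0], [[0, 0, 0], 0, 0]], "force": 24}}

```text
clock: 30.98
eef_pos: [612.6, 78.6, 261.5]
tcp_rot: [3.128, 0.062, 0.202]
contact_force: [0.1, 0.1, 1.0]
opening: 0.116
```

>>> {"fn": "step_arm", "kwargs": {"commands": [[[1, 0, -1], 0, 0], [[0.2, 0, -1], 0, 0], [[0.2, 0, -1], 0, 0], [[0.1, 0, -1], 0, 0]]}}

```text
clock: 31.48
eef_pos: [612.6, 78.7, 263.3]
tcp_rot: [3.129, 0.068, 0.202]
contact_force: [-2.4, -1.1, -6.5]
opening: 0.117
```

>>> {"fn": "step_arm", "kwargs": {"commands": [[[0.1, 0, -1], 0, 0], [[0.1, 0, -1], 0, 0]]}}

```text
clock: 31.72
eef_pos: [612.1, 78.7, 264.5]
tcp_rot: [3.129, 0.07, 0.202]
contact_force: [-2.1, -0.0, -8.0]
opening: 0.112
```

>>> {"fn": "step_arm", "kwargs": {"commands": [[[0, 0, -1], 0, 0]]}}

```text
clock: 31.85
eef_pos: [612.1, 78.7, 265.1]
tcp_rot: [3.129, 0.071, 0.202]
contact_force: [-0.1, -1.4, -12.7]
opening: 0.117
```

```bash
python3 -c "
from gap import *
gap()"
```

```text
lid top row 375 {340: 77, 345: 83, 350: 106, 355: 138, 360: 161, 365: 168, 370: 154, 375: 117, 380: 72, 385: 48, 390: 54, 395: 71, 400: 76, 405: 78, 410: 77, 415: 78, 420: 78, 425: 73, 430: 63, 435: 52, 440: 44, 445: 42}
lid top row None {340: 96, 345: 86, 350: 81, 355: 80, 360: 80, 365: 81, 370: 82, 375: 81, 380: 76, 385: 52, 390: 35, 395: 39, 400: 51, 405: 61, 410: 64, 415: 66, 420: 70, 425: 74, 430: 73, 435: 67, 440: 58, 445: 52}
toe strip [23. 31. 50. 69. 77.]
32.0 [612.2  78.7 265.2] [ -0.   -0.5 -12.5] [3.129 0.07  0.202] 0.112
```

>>> {"fn": "step_arm", "kwargs": {"commands": [[[0, 0, -1], 0, 0]]}}

```text
clock: 32.12
eef_pos: [612.3, 78.8, 265.8]
tcp_rot: [3.129, 0.07, 0.202]
contact_force: [1.8, -0.2, -14.7]
opening: 0.118
```

>>> {"fn": "step_arm", "kwargs": {"commands": [[[0, 0, -1], 0, 0]]}}

```text
clock: 32.25
eef_pos: [612.3, 78.7, 266.8]
tcp_rot: [3.129, 0.071, 0.202]
contact_force: [-1.7, -0.8, -9.8]
opening: 0.115
```

>>> {"fn": "step_arm", "kwargs": {"commands": [[[-0.2, 0, -1], 0, 0]]}}

```text
clock: 32.38
eef_pos: [612.1, 78.7, 268.0]
tcp_rot: [3.129, 0.071, 0.202]
contact_force: [-1.3, 0.0, -8.5]
opening: 0.113
```

```bash
python3 -c "
from gap import *
gap()"
```

```text
lid top row 371 {340: 80, 345: 94, 350: 132, 355: 165, 360: 169, 365: 165, 370: 128, 375: 76, 380: 37, 385: 28, 390: 47, 395: 69, 400: 76, 405: 77, 410: 76, 415: 77, 420: 77, 425: 71, 430: 62, 435: 51, 440: 45, 445: 43}
lid top row None {340: 85, 345: 81, 350: 80, 355: 80, 360: 80, 365: 82, 370: 84, 375: 76, 380: 58, 385: 32, 390: 21, 395: 34, 400: 52, 405: 65, 410: 68, 415: 68, 420: 72, 425: 74, 430: 72, 435: 65, 440: 56, 445: 51}
toe strip [23. 31. 50. 70. 78.]
32.525 [612.2  78.8 268.3] [-1.3 -0.9 -7.6] [3.129 0.071 0.202] 0.113
```

>>> {"fn": "step_arm", "kwargs": {"commands": [[[-0.3, 0, -1], 0, 0], [[-0.4, 0, -1], 0, 0]], "force": 20}}

```text
clock: 32.78
eef_pos: [611.5, 78.7, 270.8]
tcp_rot: [3.129, 0.071, 0.202]
contact_force: [-3.3, -2.1, -5.1]
opening: 0.111
```

```bash
python3 -c "
from gap import *
gap()"
```

```text
lid top row 367 {340: 105, 345: 137, 350: 161, 355: 169, 360: 163, 365: 140, 370: 94, 375: 48, 380: 23, 385: 22, 390: 44, 395: 67, 400: 75, 405: 76, 410: 75, 415: 76, 420: 76, 425: 71, 430: 61, 435: 51, 440: 44, 445: 43}
lid top row None {340: 80, 345: 80, 350: 80, 355: 81, 360: 81, 365: 84, 370: 82, 375: 69, 380: 46, 385: 21, 390: 14, 395: 28, 400: 51, 405: 68, 410: 73, 415: 73, 420: 74, 425: 74, 430: 72, 435: 65, 440: 57, 445: 52}
toe strip [23. 31. 51. 71. 79.]
32.925 [611.6  78.7 270.9] [-2.9 -0.7 -5.1] [3.129 0.07  0.202] 0.112
```

>>> {"fn": "step_arm", "kwargs": {"commands": [[[-0.7, 0, -0.9], 0, 0], [[-0.6, 0, -0.9], 0, 0]]}}

```text
clock: 33.17
eef_pos: [610.4, 78.5, 273.0]
tcp_rot: [3.129, 0.07, 0.202]
contact_force: [-3.7, -1.2, -3.8]
opening: 0.114
```

```bash
python3 -c "
from gap import *
gap()"
```

```text
lid top row 363 {340: 157, 345: 165, 350: 169, 355: 160, 360: 141, 365: 104, 370: 69, 375: 48, 380: 32, 385: 20, 390: 25, 395: 43, 400: 62, 405: 73, 410: 75, 415: 75, 420: 75, 425: 70, 430: 60, 435: 50, 440: 44, 445: 43}
lid top row None {340: 79, 345: 79, 350: 80, 355: 81, 360: 82, 365: 81, 370: 71, 375: 55, 380: 45, 385: 29, 390: 19, 395: 20, 400: 35, 405: 56, 410: 69, 415: 72, 420: 73, 425: 72, 430: 71, 435: 64, 440: 56, 445: 52}
toe strip [22. 31. 55. 82. 90.]
33.325 [610.4  78.5 273.1] [-3.5 -0.6 -3.1] [3.129 0.07  0.202] 0.112
```

The toe strip is bright again and the wall shade is back to its flat value, so the box lies flat. By lid row the lid is at about 0.11 rad, and by arm height about 0.12. A little more.

>>> {"fn": "step_arm", "kwargs": {"commands": [[[-0.9, 0, -0.8], 0, 0], [[-0.6, 0, -0.6], 0, 0], [[0, 0, 0], 0, 0]]}}

```text
clock: 33.7
eef_pos: [609.0, 78.2, 274.7]
tcp_rot: [3.129, 0.07, 0.202]
contact_force: [-3.8, -1.1, -4.1]
opening: 0.111
```

```bash
python3 -c "
from gap import *
gap()"
```

```text
lid top row 359 {340: 164, 345: 167, 350: 167, 355: 147, 360: 111, 365: 78, 370: 56, 375: 45, 380: 31, 385: 21, 390: 28, 395: 48, 400: 65, 405: 74, 410: 75, 415: 75, 420: 75, 425: 70, 430: 61, 435: 50, 440: 45, 445: 46}
lid top row None {340: 79, 345: 79, 350: 80, 355: 82, 360: 83, 365: 75, 370: 61, 375: 49, 380: 42, 385: 30, 390: 21, 395: 24, 400: 40, 405: 60, 410: 71, 415: 73, 420: 73, 425: 73, 430: 72, 435: 64, 440: 56, 445: 52}
toe strip [21. 31. 56. 84. 91.]
33.85 [609.1  78.2 274.6] [-3.2  0.1 -4.1] [3.129 0.07  0.202] 0.112
```

>>> {"fn": "step_arm", "kwargs": {"commands": [[[-0.3, 0, -0.4], 0, 0], [[0, 0, 0], 0, 0]]}}

```text
clock: 34.1
eef_pos: [608.8, 78.2, 275.0]
tcp_rot: [3.129, 0.07, 0.202]
contact_force: [-2.6, -1.2, -3.5]
opening: 0.113
```

```bash
python3 - <<'E'
from gap import *
gap()
for _ in range(6): grab_frame('top')
gap(); s=sense(); print(np.abs(s['qvel']).max())
im=grab_frame('scene')
cv2.imwrite('pics/s9.png',cv2.resize(im[228:300,270:350],None,fx=8,fy=8,interpolation=cv2.INTER_CUBIC))
E
```

```text
lid top row 358 {340: 166, 345: 166, 350: 163, 355: 139, 360: 102, 365: 71, 370: 54, 375: 46, 380: 31, 385: 21, 390: 29, 395: 50, 400: 66, 405: 74, 410: 75, 415: 75, 420: 75, 425: 70, 430: 61, 435: 51, 440: 45, 445: 45}
lid top row None {340: 80, 345: 79, 350: 80, 355: 82, 360: 81, 365: 71, 370: 58, 375: 47, 380: 42, 385: 30, 390: 21, 395: 24, 400: 42, 405: 62, 410: 72, 415: 73, 420: 73, 425: 73, 430: 71, 435: 64, 440: 56, 445: 52}
toe strip [22. 32. 56. 84. 91.]
34.25 [608.8  78.2 275. ] [-3.4 -0.8 -4.1] [3.129 0.07  0.202] 0.115
lid top row 358 {340: 166, 345: 166, 350: 163, 355: 140, 360: 102, 365: 72, 370: 54, 375: 45, 380: 31, 385: 21, 390: 28, 395: 48, 400: 65, 405: 74, 410: 75, 415: 75, 420: 75, 425: 70, 430: 60, 435: 50, 440: 45, 445: 45}
lid top row None {340: 79, 345: 79, 350: 80, 355: 82, 360: 82, 365: 71, 370: 57, 375: 47, 380: 43, 385: 30, 390: 21, 395: 24, 400: 41, 405: 61, 410: 71, 415: 73, 420: 73, 425: 73, 430: 71, 435: 64, 440: 56, 445: 52}
toe strip [22. 32. 57. 84. 91.]
34.7 [608.8  78.2 275. ] [-3.8 -0.4 -3.7] [3.129 0.07  0.202] 0.112
0.0016303544586423481
```

View pics/s9.png

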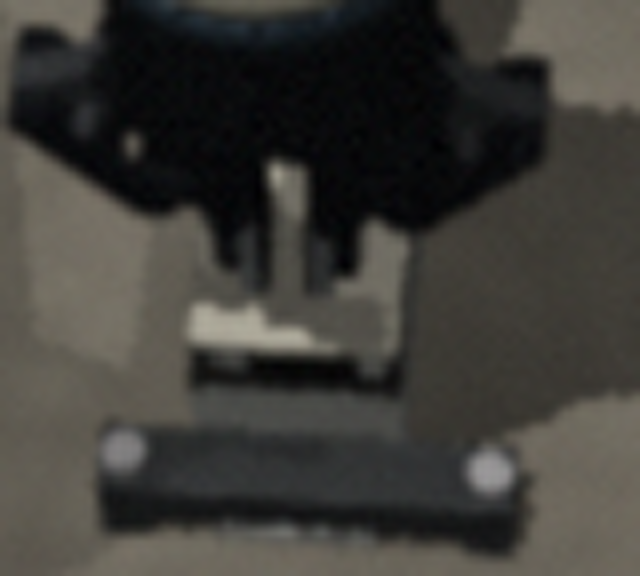

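The final view shows the lid edge at (300,352) above the wall top at about (300,390). The end wall meets the bar with no strip of toe between them. The toe tip is visible right under the bar at (295,530), and everything is still.

```bash
python3 -c "
from rig import *
print(sign_off()); s=sense(); print(s['clock'],s['contact_force'])"
```

```text
the job is handed in; nothing more can be done
None
the job is handed in; nothing more can be done
```

I handed the job in at about 35 s. The box is seated under the bar and the lid is held by its fin, about 14–15 mm ajar. I turned the box, pushed it home until it met the bar, pulled the seal free slowly, and stayed on the fin.

**Last checks before hand-in:**
- **Lid opening:** the camera gives about 0.13 rad (13.5–14 mm at the front edge) and the arm height about 0.14 rad (15 mm). The two disagree by about 1 mm.
- **Box seating:** the end wall is against the bar with about 3.5 N of forward push. The wall shade and the visible toe tip match the flat, seated box, and it sits about 2 mm off-centre along the bar.
- **Stillness:** no change over 0.45 s, joint speeds under 0.002 rad/s, and about 4 N of upward hold at the fin.
- **Bystanders:** the arm's path stayed well away from the bottle, beaker and dish, but I did not check their positions again at the end.

**What went wrong on the way:**
- **Not fully home at first:** the box was about 1 mm short when I first broke the seal.
- **Heel lifting:** on the first three pulls the firm grip held the lid level, so the heel of the box lifted, and on the first the box slid back a few millimetres.
- **Repeat pulls:** each time I shut the lid, pushed the box home and let the seal stick again. The fourth pull started from home, using a light 20–24 N grip on the fin's top front corner, and it worked.

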